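# Set up the heel-boring jig and hold a heel in its corner

## Task

Set up the boring jig: thread the wide collar down the jig's post until it lies fully home on the plate, then the narrow collar on top of it, also fully home. After that, take the wooden heel, stand it on the jig plate with its flat front face against the end stop and its side against the side stop, press it flush and firmly into the corner against both stops at once, and finish while still holding it pressed there, without letting go. Leave the spool, the weight and the hammer where they are.

Things in the scene. Friction and masses are not known exactly. Their poses are not given: they have to be found in the camera images.
- jig: Green-enamelled steel jig plate screwed to the bench, 180 (x) x 200 (y) x 12 mm thick; origin at the centre of its underside, on the bench, z up. It stands at a varying place, turned up to 0.3 rad. It carries the post near its -x,+y corner and the two stops at its +x,-y corner.
- post_foot (a point): Foot of the locating post: the point on the post's axis at the level of the plate's top face (12 mm above the bench). The post is steel, upright, 16 mm in diameter, 46 mm high above the plate, the top 8 mm tapering to 6 mm diameter. Axes as the jig's.
- corner (a point): Where the planes of the two stop faces meet, at the level of the plate's top face (12 mm above the bench); axes as the jig's. The room for the heel lies towards -x and +y of it. The seated heel's origin is at x -20 mm, y +25 mm from here, with its axes parallel to the jig's.
- end_stop: Steel bar fixed to the plate, 15 mm thick, 75 mm long along the jig's y, 18 mm high above the plate. Origin at the middle of the lower edge of its working face; the face looks to the jig's -x. Rigid. A heel that bears down on the plate or rubs along the other stop (friction about 1) can be held a fraction of a mm short of this one: press until both truly bear.
- side_stop: Steel bar fixed to the plate, 15 mm thick, 115 mm long along the jig's x, 18 mm high above the plate. Origin at the middle of the lower edge of its working face; the face looks to the jig's +y. Rigid.
- wide_collar: The wide collar: a loose plain aluminium ring, outer diameter 56 mm, bore 20 mm, 16 mm high, about 0.1 kg, lying flat on the bench; origin at the centre of its underside, z along its axis. Goes on the post first.
- narrow_collar: The narrow collar: a loose plain aluminium ring, outer diameter 36 mm, bore 20 mm, 20 mm high, about 0.05 kg, lying flat on the bench; origin at the centre of its underside, z along its axis. Goes on top of the wide collar, so its underside ends 16 mm above the plate.
- heel: Loose shoe-heel blank of stacked wood, D-shaped from above, 50 mm high, about 0.12 kg, standing on the bench. Origin on its underside, midway between its two flat sides (at y +25 and -25 mm, from x -20 to +20) and 20 mm behind its flat front face, which looks to its +x; the back is rounded (radius 25 mm), ending at x -45 mm. Gripped over the sides near the top, the fingers clear the stops.
- spool: Bystander: a white thread spool, 48 mm in diameter, 62 mm high, standing on the bench beyond the collars; origin at the centre of its underside.
- weight: Bystander: a yellow pressing weight, 70 x 130 mm, 28 mm thick with a bail handle up to 61 mm, lying on the bench beyond the heel; origin at the centre of its underside.
- hammer: Bystander: a hammer lying on the bench well to the right of the work (-y).
Mind the look-alikes: they are no part of the job. Leave any black or orange look-alike of the narrow_collar alone.

How it is judged:
On the way, in this order (a step that is already met when the one before it is completed fails the run):
1. the wide collar is fully home on the post, with the narrow one not yet on the post (horizontal distance between wide_collar and post_foot below 0.004 m and z of wide_collar in the frame of post_foot between -0.0025 and 0.0025 m and angle between wide_collar's own z axis and vertical below 0.06 rad and horizontal distance between narrow_collar and post_foot above 0.03 m), for 0.2 s.
2. the narrow collar is fully home on the post on top of the wide one, the heel not yet taken to the jig (horizontal distance between each of wide_collar, narrow_collar and post_foot below 0.004 m and z of wide_collar in the frame of post_foot between -0.0025 and 0.0025 m and angle between each of wide_collar, narrow_collar's own z axis and vertical below 0.06 rad and z of narrow_collar in the frame of post_foot between 0.0135 and 0.0185 m and horizontal distance between heel and corner above 0.1 m), for 0.2 s.
At the end, for the whole second after the job is handed in: Both collars home on the post (axis 4 mm, height 2.5 mm), wide below. Heel on the plate (3 mm), its origin within 2.5 mm of its seat in the corner, parallel to the stops (0.04 rad), pressing on each stop with over 2 N, fingers still on it, through the last second (horizontal distance between each of wide_collar, narrow_collar and post_foot below 0.004 m and z of wide_collar in the frame of post_foot between -0.0025 and 0.0025 m and angle between each of wide_collar, narrow_collar's own z axis and vertical below 0.06 rad and z of narrow_collar in the frame of post_foot between 0.0135 and 0.0185 m and contact force between heel and end_stop above 2 N and contact force between heel and side_stop above 2 N and contact force between heel and the fingers above 1 N and angle between the x axis of heel and the x axis of jig, either way round below 0.04 rad and angle between heel's own z axis and vertical below 0.04 rad and z of heel in the frame of corner below 0.003 m and x of heel in the frame of corner between -0.0225 and -0.0175 m and y of heel in the frame of corner between 0.0225 and 0.0275 m and linear speed of heel below 0.01 m/s); the arm keeps its last pose, push and grip.
It fails at once if the spool, the weight or the hammer is moved by more than 20 mm (distance of any of spool, weight, hammer from where it was at the start of the episode above 0.02 m).
It also fails if it takes over 72 s, if anything falls off the work surface, if the arm or the gripper's body presses on something with over 40 N, if the wrist force passes 120 N, or if a joint passes its speed limit or range.

## Robot

A 6-joint arm with a two-finger parallel gripper is mounted at the origin on the work surface. World frame = base frame: x ahead of the robot, y to its left, z up, the work surface at z = 0. Lengths are in m, angles in rad, forces in N, time in s.
With the tool pointing down it reaches from about 0.375 to 0.975 m from the base axis. Payload 3.8 kg.
Tool frame: the origin (TCP) lies at the very end of the fingers, on their centre line; the grasp point (between the pads) lies 19 mm behind it; z points along the fingers, y is the direction in which the jaws open and shut (so a half turn about z gives the same grasp; the last joint's range is limited). The gripper opens to 85 mm and grips with 20 to 120 N. Pads are 22 mm wide; open, the fingers measure 114 mm over their backs; the gripper's body (76 mm by 85 mm) begins 54 mm behind the grasp point. The pads swing forward as they close: fully open they stand 13 mm farther back than shut.
Start: joints at [1.066, 0.264, 1.604, -0, 1.274, -0.037], TCP at [0.304, 0.602, 0.231] pointing down, gripper open.
Joint ranges: [-2.63, 2.63], [-0.94, 2.18], [0.31, 2.57], [-1.31, 4.45], [0, 2.66], [-2.55, 2.55]. Speed limits (rad/s): [2.57, 2.57, 3.14, 3.14, 3.14, 3.14].

## Interface

Orientations are given as a rotation vector (axis times angle).
In Python, from workcell import status, read_camera, camera_info, order gives the robot as it stands.
- The arm moves only by the tool move_arm, never from a script. Its argument "deltas" is a list of rows, each a list of 3 entries, a list of its own where there are three numbers: the turn, a rotation vector about the world's x, y, z as a fraction of full scale, then the shift along the world's x, y, z as a fraction of full scale, then the closure, from -1 (fully open) to 1 (shut), so that 0 is half open. A call has 1 to 20 rows; each row is the pose to reach, as a shift and turn from the pose commanded when the call began; what a row does not reach only later rows make up. Full scale, the value 1, is 0.1 m for a shift and pi/2 rad for a turn. A row lasts 1/8 s, in which the tool goes at most 62.5 mm and 10.7 degrees, less where a joint would pass 70% of its speed; a pose out of reach is approached as far as the arm can. A call with a number of a shift or a turn outside -1 to 1 is refused whole. A call with a gripper value outside its range is refused whole. The fingers move at their own pace and stop on an object; "grip_force" is the grip in N (left out, the last holds). Time passes only in rows, so rows that repeat a pose let the fingers close. It gives the time, the measured TCP pose, the force and the opening at its end, in the units of the state.
- status.read_state(): the state, without advancing time (a new reading comes with each control period).
- read_camera(name): name is "scene" or "side" or "wrist"; returns (picture, depth): 420x560x3 uint8, red, green, blue; 420x560 float32, m along the optical axis (not along the pixel's ray), 0 where there is no reading.
- camera_info(name): a dict with "K" (3x3 intrinsics, pixels), "D" ([k1, k2, p1, p2, k3] as OpenCV has them; the pictures are not rectified), "R" (3x3) and "t" (3): a world point X has camera coordinates R X + t. Camera axes: x right, y down, z forward; pixel columns grow to the right and rows downward; lengths in m; the calibration is good to about 2 mm. A picture is of the moment at which its call begins: read the wrist's pose just before it. camera_info takes no time and is no camera call; for the wrist camera it gives the pose at the moment of the call.
- order.finish_job(): hands the job in, once; it reports no verdict.
The state is a dict: "time": time; "q": joint angles; "joint_vel": joint speeds; "joint_torque": joint torques, N m; "tool_pos": TCP position; "tcp_rot": TCP orientation; "wrist_force": force on the tool from outside, world axes, zero at the start; "torque": the same for the moment, N m; "width": opening from 0.0 (shut) to 1.0 (fully open).
Only numpy, scipy, OpenCV 4.12 (cv2) and the standard library are available. Lean on these libraries where they do the work, as an engineer would, in place of code of your own. Each camera call takes 0.05 s, during which the arm holds its last target. There are 200 camera calls.

## Working session

There is one attempt and no reset: what is moved stays moved. The work goes in short steps, Python scripts to look and compute and a tool call to move; the robot and the scene stay as the last step left them, time stands still between calls to the robot, and variables do not carry over. Pictures are saved under pics/ and viewed, about 8 in all and at most 12, crops included, and the job is handed in when it is done.

Besides the shell and the picture viewer there is one more tool, called after "Request:" in YAML: its name, and indented under it one key for each argument. move_arm: Moves the arm, as the interface text tells. Its arguments: {"type":"object","properties":{"deltas":{"type":"array","items":{"type":"array"}},"grip_force":{"type":"number"}},"required":["deltas"]}

```bash
mkdir -p pics; cat > h.py <<'E'
import numpy as np, cv2
from workcell import status, read_camera, camera_info, order
def grab(n):
    ci=camera_info(n); im,d=read_camera(n)
    ci={k:np.array(v,float) for k,v in ci.items()}
    return im,d,ci
def cloud(d,ci):
    h,w=d.shape; u,v=np.meshgrid(np.arange(w),np.arange(h))
    p=cv2.undistortPoints(np.stack([u,v],-1).reshape(-1,1,2).astype(np.float64),ci['K'],ci['D']).reshape(h,w,2)
    c=np.dstack([p[...,0]*d,p[...,1]*d,d]); X=(c-ci['t'])@ci['R']
    X[d<=0]=np.nan; return X
E
python3 - <<'E'
from h import *
s=status.read_state(); print(s['time'],s['tool_pos'],s['tcp_rot'],s['width'])
for n in('scene','side'):
    im,d,ci=grab(n); np.savez(''+n,im=im,d=d,**ci)
    cv2.imwrite(f'pics/{n}0.png',im[...,::-1]); print(n,-ci['R'].T@ci['t'])
E
```

```text
0.0 [0.30403537 0.60181138 0.22994174] [-0.72805918 -3.05543709  0.00343307] 0.996061602954153
scene [1.62595189 0.47728805 0.90401654]
side [0.52356297 0.77668304 0.97517166]
```

View pics/scene0.png

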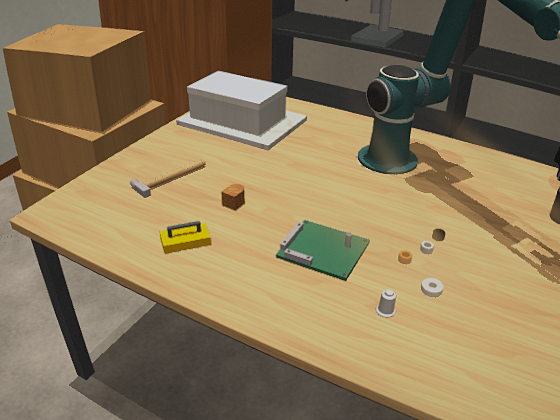

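View pics/side0.png

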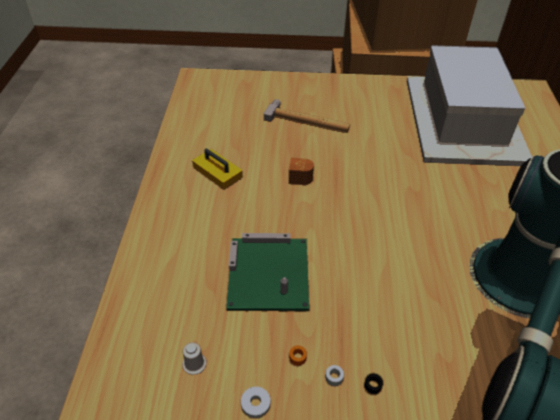

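The scene view shows the wide collar at (432,287), the narrow silver one at (427,247) and the heel at (233,196). The jig is at (323,250) with its post at (348,240), and the orange and black look-alikes are at (405,257) and (439,235). The side view has the wide collar at (256,402), the narrow one at (335,375), the heel at (300,170) and the post at (284,285).

```bash
cat > m.py <<'E'
from h import *
S={'scene':dict(wide=(432,287),nar=(427,247),heel=(233,196),jig=(323,250),spool=(387,303),weight=(185,237)),
'side':dict(wide=(256,402),nar=(335,375),heel=(300,170),jig=(268,273),spool=(194,357),weight=(217,168))}
for n in S:
    f=np.load(n+'.npz'); X=cloud(f['d'],f); im=f['im'].astype(int)
    tab=X[(abs(X[...,2])<.006)&(X[...,0]>.3)&(X[...,0]<.9)]; print(n,'table z',np.median(tab[:,2]))
    for k,(u,v) in S[n].items():
        r=45 if k=='jig' else 22
        P=X[max(v-r,0):v+r,max(u-r,0):u+r]; C=im[max(v-r,0):v+r,max(u-r,0):u+r]
        if k=='jig':
            g=(C[...,1]>C[...,0]*1.5)&(C[...,1]>C[...,2]*1.1)&(abs(P[...,2]-.012)<.006); Q=P[g]
            (c,wh,a)=cv2.minAreaRect((Q[:,:2]*1000).astype(np.float32)); print('jig',c,wh,a,np.median(Q[:,2]))
            T=P[(P[...,2]>.04)&(P[...,2]<.065)]; print(' post',T.mean(0),len(T),T[:,2].max())
            T=P[(P[...,2]>.026)&(P[...,2]<.034)]
            for t in (T,):print(' stops',len(t),cv2.minAreaRect((t[:,:2]*1000).astype(np.float32)))
        else:
            z={'wide':(.011,.022),'nar':(.014,.026),'heel':(.044,.056),'spool':(.02,.07),'weight':(.02,.07)}[k]
            T=P[(P[...,2]>z[0])&(P[...,2]<z[1])]
            print(k,T.mean(0).round(4),len(T),cv2.minAreaRect((T[:,:2]*1000).astype(np.float32)),cv2.minEnclosingCircle((T[:,:2]*1000).astype(np.float32)))
E
python3 m.py
```

```text
scene table z -0.0009577121422997487
wide [0.5881 0.3387 0.0151] 243 ((587.283203125, 337.9204406738281), (56.07915496826172, 55.185638427734375), 13.919722557067871) ((586.2178955078125, 339.0586242675781), 31.168821334838867)
nar [0.4324 0.2729 0.0183] 198 ((436.6427001953125, 271.8115539550781), (44.22869873046875, 190.2061004638672), 73.2763900756836) ((434.74102783203125, 265.48236083984375), 95.26644134521484)
heel [ 0.5197 -0.3008  0.0478] 196 ((515.8406372070312, -301.7765808105469), (53.43822479248047, 74.21845245361328), 88.21488189697266) ((516.29248046875, -298.1420593261719), 39.01274490356445)
jig (583.534912109375, 32.177391052246094) (186.5534210205078, 198.3773956298828) 2.6099178791046143 0.010089960271582234
 post [0.54836339 0.08546661 0.04846076] 37 0.05686517668044525
 stops 272 ((610.4782104492188, 7.794273376464844), (162.90699768066406, 138.3199005126953), 87.02025604248047)
spool [0.7236 0.2638 0.0448] 279 ((718.59130859375, 262.9806213378906), (33.592262268066406, 36.70660400390625), 17.602933883666992) ((717.9923095703125, 263.9661865234375), 20.2067203521
[... 815 characters left out ...]
7349853516)
jig (578.3921508789062, 32.83851623535156) (174.80772399902344, 201.16299438476562) 2.7458620071411133 0.011568011485056248
 post [0.54187895 0.08757881 0.05014702] 59 0.060496595588612534
 stops 443 ((603.640625, 9.861831665039062), (138.06724548339844, 167.0704803466797), 0.43153467774391174)
spool [0.7093 0.2678 0.0475] 390 ((711.4165649414062, 262.2278747558594), (34.76935958862305, 34.35124969482422), 59.449893951416016) ((711.4649658203125, 261.4675598144531), 18.639266967773438)
weight [ 0.7412 -0.3015  0.0318] 870 ((743.75341796875, -311.16693115234375), (74.01152801513672, 136.91372680664062), 50.40922927856445) ((744.04736328125, -309.14007568359375), 74.27045440673828)
```

Request:
move_arm:
  deltas:
    - [[0, 0, 0.325], [1, -1, 0], -1]
    - [[0, 0, 0.325], [1, -1, 0], -1]
    - [[0, 0, 0.325], [1, -1, 0], -1]
  grip_force: 40

```text
time: 0.48
tool_pos: [0.4063, 0.4997, 0.2306]
tcp_rot: [0.071, -3.141, 0.003]
wrist_force: [-0.2, 0.5, -0.0]
width: 0.997
```

Request:
move_arm:
  deltas:
    - [[0, 0, 0], [1, -1, 0], -1]
    - [[0, 0, 0], [1, -1, 0], -1]
    - [[0, 0, 0], [1, -1, 0], -1]

```text
time: 0.85
tool_pos: [0.5064, 0.3995, 0.2306]
tcp_rot: [0.061, -3.141, 0.002]
wrist_force: [0.0, 0.2, -0.2]
width: 0.999
```

Request:
move_arm:
  deltas:
    - [[0, 0, 0], [0.81, -0.64, -0.2], -1]
    - [[0, 0, 0], [0.81, -0.64, -0.2], -1]
    - [[0, 0, 0], [0.81, -0.64, -0.2], -1]
    - [[0, 0, 0], [0.81, -0.64, -0.2], -1]

```text
time: 1.35
tool_pos: [0.5846, 0.3391, 0.2108]
tcp_rot: [0.067, -3.139, -0.0]
wrist_force: [0.2, -0.2, 0.6]
width: 1.0
```

```bash
python3 - <<'E'
from h import *
s=status.read_state(); print(s['time'],s['tool_pos'],s['tcp_rot'],s['width'],s['q'])
im,d,ci=grab('wrist'); np.savez('w1',im=im,d=d,**ci); cv2.imwrite('pics/w1.png',im[...,::-1]); print(-ci['R'].T@ci['t'],ci['R'],ci['K'])
X=cloud(d,ci); print(d[210,280],X[210,280])
E
```

```text
1.35 [0.58458462 0.339076   0.21081116] [ 6.70108689e-02 -3.13945724e+00 -4.29003183e-04] 0.9996914950896328 [ 4.88297330e-01  2.78583832e-01  1.62361765e+00  9.33827212e-04
  1.24053656e+00 -1.12548531e+00]
[0.50478067 0.3356378  0.35422597] [[-0.04334036  0.99905893  0.00169266]
 [ 0.94867269  0.04062316  0.31363973]
 [ 0.31327582  0.01519904 -0.94954055]] [[316.02594061   0.         279.76850214]
 [  0.         316.02594061 207.63644954]
 [  0.           0.           1.        ]]
0.3744293 [ 6.24725039e-01  3.41716547e-01 -4.31053421e-04]
```

View pics/w1.png

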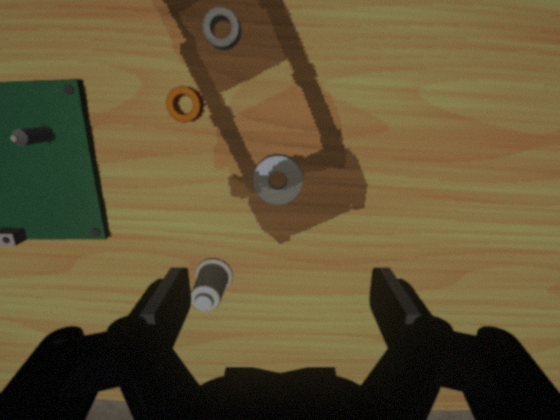

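The wrist view shows the wide collar at (277,180), the narrow one at (221,28), the orange look-alike at (184,103), the post at (20,137) and the spool at (208,285). I'll measure from this picture.

```bash
cat > w.py <<'E'
from h import *
def circ(X,c,r,z0,z1):
    m=(np.hypot(X[...,0]-c[0],X[...,1]-c[1])<r)&(X[...,2]>z0)&(X[...,2]<z1)
    T=X[m]; q=(T[:,:2]*1000).astype(np.float32)
    return len(T),T.mean(0).round(4),np.round(cv2.minAreaRect(q)[0],1),np.round(cv2.minAreaRect(q)[1],1),np.round(cv2.minEnclosingCircle(q),1) if 0 else cv2.minEnclosingCircle(q)
E
python3 - <<'E'
from w import *
f=np.load('w1.npz');X=cloud(f['d'],f)
print(circ(X,(.585,.338),.05,.012,.02));print(circ(X,(.434,.277),.04,.015,.024));print(circ(X,(.545,.086),.04,.04,.065))
E
```

```text
(1730, array([0.5839, 0.3367, 0.0166]), array([584.6, 336.7]), array([54.8, 54.8]), ((584.6954956054688, 336.6488037109375), 27.830791473388672))
(867, array([0.4367, 0.277 , 0.0201]), array([437. , 276.7]), array([34.1, 34.9]), ((436.8434753417969, 276.5194091796875), 18.199806213378906))
(340, array([0.5429, 0.0875, 0.0511]), array([543.1,  85.3]), array([15.7, 14.2]), ((543.7720947265625, 84.44801330566406), 8.84906005859375))
```

Request:
move_arm:
  deltas:
    - [[0, 0, 0], [0, -0.02, -1], -1]
    - [[0, 0, 0], [0, -0.02, -1], -1]

```text
time: 1.65
tool_pos: [0.5832, 0.3376, 0.1095]
tcp_rot: [0.07, -3.139, 0.001]
wrist_force: [0.2, -0.9, 0.1]
width: 1.001
```

Request:
move_arm:
  deltas:
    - [[0, 0, 0], [0, 0, -0.6], -1]
    - [[0, 0, 0], [0, 0, -1], -1]
    - [[0, 0, 0], [0, 0, -1.0], -1]
    - [[0, 0, 0], [0, 0, -1.0], -1]

```text
time: 2.15
tool_pos: [0.5861, 0.3381, 0.0133]
tcp_rot: [-0.069, 3.138, 0.002]
wrist_force: [-0.2, 0.5, 1.0]
width: 1.001
```

Request:
move_arm:
  deltas:
    - [[0, 0, 0], [0, 0, -0.08], -1]
    - [[0, 0, 0], [0, 0, -0.08], 0]
    - [[0, 0, 0], [0, 0, -0.08], 1]
    - [[0, 0, 0], [0, 0, -0.08], 1]
    - [[0, 0, 0], [0, 0, -0.08], 1]
    - [[0, 0, 0], [0, 0, -0.08], 1]
    - [[0, 0, 0], [0, 0, -0.08], 1]

```text
time: 3.02
tool_pos: [0.5862, 0.3368, 0.0046]
tcp_rot: [-0.067, 3.139, 0.001]
wrist_force: [-1.3, -0.6, 5.8]
width: 0.626
```

Request:
move_arm:
  deltas:
    - [[0, 0, 0], [0, 0, 0.3], 1]
    - [[0, 0, 0], [0, 0, 0.95], 1]
    - [[0, 0, 0], [-0.2, -0.5, 0.95], 1]
    - [[0, 0, 0], [-0.42, -1, 0.95], 1]
    - [[0, 0, 0], [-0.42, -1, 0.95], 1]

```text
time: 3.65
tool_pos: [0.5402, 0.2329, 0.0969]
tcp_rot: [0.063, -3.137, 0.003]
wrist_force: [0.1, -0.1, -1.4]
width: 0.622
```

Request:
move_arm:
  deltas:
    - [[0, 0, 0], [0, -0.5, 0], 1]
    - [[0, 0, 0], [0, -0.8, 0], 1]
    - [[0, 0, 0], [0, -0.8, 0], 1]
    - [[0, 0, 0], [0, -0.8, 0], 1]
    - [[0, 0, 0], [0, -0.8, 0], 1]

```text
time: 4.28
tool_pos: [0.5436, 0.1576, 0.0983]
tcp_rot: [-0.069, 3.141, 0.001]
wrist_force: [0.1, -0.2, -0.5]
width: 0.622
```

```bash
python3 - <<'E'
from w import *
s=status.read_state(); print(s['time'],s['tool_pos'],s['tcp_rot'],s['width'],s['wrist_force'])
im,d,ci=grab('wrist'); np.savez('w2',im=im,d=d,**ci); cv2.imwrite('pics/w2.png',im[...,::-1])
X=cloud(d,ci);p=s['tool_pos']
print(circ(X,(.544,.0855),.03,.045,.065));print(circ(X,(.544,.0855),.03,.03,.045))
T=X[(np.hypot(X[...,0]-p[0],X[...,1]-p[1])<.035)&(X[...,2]>.09)&(X[...,2]<.14)]
print(len(T),np.percentile(T[:,2],[2,25,50,75,98]))
E
```

```text
4.275 [0.54362034 0.15757166 0.09825496] [-6.87044558e-02  3.14065579e+00  5.53127618e-04] 0.6223247079833938 [ 0.11799443 -0.16448313 -0.54097413]
(537, array([0.5412, 0.0854, 0.0534]), array([542.9,  83.9]), array([16. , 15.8]), ((543.1458129882812, 83.66960906982422), 8.611482620239258))
(224, array([0.5386, 0.0877, 0.0376]), array([539.9,  87.2]), array([15.8,  7. ]), ((542.2840576171875, 84.70121765136719), 7.917219638824463))
12307 [0.09847256 0.10972779 0.11036615 0.11119289 0.13919309]
```

View pics/w2.png

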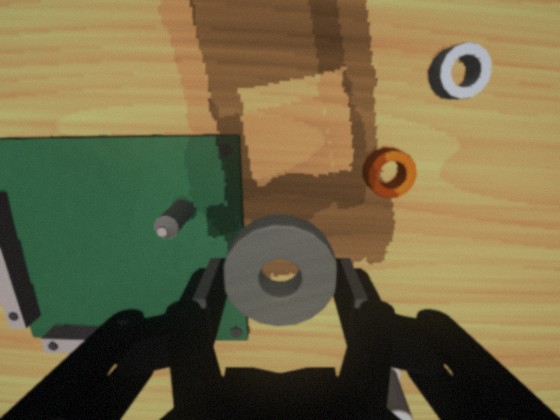

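The wrist view shows the wide collar held level between the pads at (280,270), with the post top at about (163,231) to the left.

```bash
cat >> w.py <<'E'
from scipy.optimize import least_squares
def cyl(X,c,r,R,z0,z1):
    m=(np.hypot(X[...,0]-c[0],X[...,1]-c[1])<r)&(X[...,2]>z0)&(X[...,2]<z1);T=X[m]
    s=least_squares(lambda p:np.hypot(T[:,0]-p[0],T[:,1]-p[1])-R,c,loss='soft_l1',f_scale=.0005)
    return s.x.round(4),len(T)
def ring(X,c,z0,z1,R):
    m=(np.hypot(X[...,0]-c[0],X[...,1]-c[1])<R+.004)&(X[...,2]>z0)&(X[...,2]<z1)
    m=cv2.morphologyEx(m.astype(np.uint8),cv2.MORPH_OPEN,np.ones((3,3)))
    n,l,st,_=cv2.connectedComponentsWithStats(m);k=1+st[1:,4].argmax()
    h,hier=cv2.findContours((l==k).astype(np.uint8),cv2.RETR_CCOMP,cv2.CHAIN_APPROX_NONE)
    out=[]
    for q in h:
        if len(q)>30:
            P=X[q[:,0,1],q[:,0,0]][:,:2]; P=P[np.isfinite(P).all(1)]
            s=least_squares(lambda p:np.hypot(P[:,0]-p[0],P[:,1]-p[1])-p[2],[*c,R],loss='soft_l1',f_scale=.0005);out.append((s.x.round(4),len(P)))
    return out
E
python3 - <<'E'
from w import *
f=np.load('w2.npz');X=cloud(f['d'],f)
print('post',cyl(X,(.544,.0855),.03,.008,.02,.049));print('top',circ(X,(.544,.0855),.03,.0565,.062))
print('ring',ring(X,(.5436,.1576),.106,.115,.028))
f=np.load('w1.npz');X1=cloud(f['d'],f)
print('post1',cyl(X1,(.544,.0855),.03,.008,.02,.049)); print('nar',ring(X1,(.4365,.2768),.016,.025,.018))
for Y in(X,X1):
  P=Y[(abs(Y[...,0]-.57)<.2)&(Y[...,1]<.11)&(Y[...,2]>.026)&(Y[...,2]<.034)&((Y[...,0]-.544)**2+(Y[...,1]-.0855)**2>.02**2)]
  Q=Y[(abs(Y[...,2]-.012)<.004)&(Y[...,1]<.16)&(Y[...,0]<.72)&(Y[...,0]>.45)]
  print(cv2.minAreaRect((Q[:,:2]*1000).astype(np.float32)),len(Q))
E
```

```text
post (array([0.5434, 0.0836]), 422)
top (136, array([0.5427, 0.0838, 0.058 ]), array([543.1,  83.6]), array([8.8, 7.8]), ((543.213134765625, 83.66261291503906), 4.677459716796875))
ring [(array([0.5421, 0.1577, 0.0274]), 377), (array([0.5424, 0.1576, 0.0102]), 108)]
post1 (array([0.5436, 0.0833]), 314)
nar [(array([0.4368, 0.2768, 0.0171]), 113), (array([0.437 , 0.2767, 0.0102]), 64)]
((581.0840454101562, 30.414840698242188), (180.73516845703125, 200.6458740234375), 2.702378273010254) 38174
((579.3756103515625, 65.72831726074219), (180.03173828125, 131.9587860107422), 2.536637783050537) 13979
```

Request:
move_arm:
  deltas:
    - [[0, 0, 0], [0.01, -0.4, 0], 1]
    - [[0, 0, 0], [0.01, -0.74, 0], 1]
    - [[0, 0, 0], [0.01, -0.74, 0], 1]
    - [[0, 0, 0], [0.01, -0.74, 0], 1]
    - [[0, 0, 0], [0.01, -0.74, 0], 1]
    - [[0, 0, 0], [0.01, -0.74, -0.15], 1]
    - [[0, 0, 0], [0.01, -0.74, -0.3], 1]
    - [[0, 0, 0], [0.01, -0.74, -0.4], 1]
    - [[0, 0, 0], [0.01, -0.74, -0.5], 1]
    - [[0, 0, 0], [0.01, -0.74, -0.5], 1]

```text
time: 5.58
tool_pos: [0.5433, 0.0823, 0.0469]
tcp_rot: [0.067, -3.138, 0.0]
wrist_force: [0.2, -0.4, 0.4]
width: 0.62
```

Request:
move_arm:
  deltas:
    - [[0, 0, 0], [0, 0, -0.1], 1]
    - [[0, 0, 0], [0, 0, -0.2], 1]
    - [[0, 0, 0], [0, 0, -0.28], 1]
    - [[0, 0, 0], [0, 0, -0.31], 1]
    - [[0, 0, 0], [0, 0, -0.31], 1]
    - [[0, 0, 0], [0, 0, -0.31], 1]

```text
time: 6.32
tool_pos: [0.5447, 0.0825, 0.0174]
tcp_rot: [-0.067, 3.14, 0.0]
wrist_force: [0.0, -1.3, -1.6]
width: 0.625
```

Request:
move_arm:
  deltas:
    - [[0, 0, 0], [0, 0, 0], 0]
    - [[0, 0, 0], [0, 0, 0], -1]
    - [[0, 0, 0], [0, 0, 0], -1]
    - [[0, 0, 0], [0, 0, 0], -1]
    - [[0, 0, 0], [0, 0, 0.5], -1]
    - [[0, 0, 0], [0, 0, 1], -1]
    - [[0, 0, 0], [-0.2, 0.4, 1], -1]
    - [[0, 0, 0], [-0.5, 0.9, 1], -1]
    - [[0, 0, 0], [-0.5, 1, 1], -1]

```text
time: 7.45
tool_pos: [0.4924, 0.1845, 0.1173]
tcp_rot: [0.072, -3.14, -0.001]
wrist_force: [-0.4, -0.1, -0.2]
width: 0.998
```

```bash
python3 - <<'E'
from w import *
s=status.read_state(); print(s['time'],s['tool_pos'],s['width'])
im,d,ci=grab('wrist'); np.savez('w3',im=im,d=d,**ci); X=cloud(d,ci)
print('wide',ring(X,(.543,.0836),.024,.033,.028)); m=(abs(np.hypot(X[...,0]-.5435,X[...,1]-.0836)-.02)<.006);print(m.sum(),np.nanpercentile(X[m][:,2],[5,50,95]))
print('nar',ring(X,(.4369,.2767),.016,.025,.018))
E
```

```text
7.45 [0.49239449 0.18450579 0.11728172] 0.997904512020701
wide [(array([0.536 , 0.079 , 0.0206]), 237)]
1202 [0.0276021  0.02871123 0.02972488]
nar [(array([0.436 , 0.2759, 0.0172]), 133), (array([0.4362, 0.2758, 0.0104]), 73)]
```

```bash
python3 - <<'E'
from w import *
f=np.load('w1.npz');X=cloud(f['d'],f);print('orange',X[95:112,160:210].reshape(-1,3)[np.nanargmax(X[95:112,160:210,2])],X[103,172],X[103,196])
f=np.load('side.npz');X=cloud(f['d'],f);P=X[370:398,360:388].reshape(-1,3);P=P[(P[:,2]>.012)&(P[:,2]<.03)];print('black',P.mean(0),P.min(0),P.max(0))
E
```

```text
orange [0.50041475 0.22932351 0.02268801] [0.50816379 0.22688053 0.01950758] [0.50731532 0.25185282 0.02135841]
black [0.35855897 0.29035235 0.01855925] [0.34125505 0.27173463 0.01204835] [0.37581548 0.30701397 0.02470858]
```

Request:
move_arm:
  deltas:
    - [[0, 0, 0], [-0.3, 0.5, -0.2], -1]
    - [[0, 0, 0], [-0.57, 0.93, -0.4], -1]
    - [[0, 0, 0], [-0.57, 0.93, -0.6], -1]
    - [[0, 0, 0], [-0.57, 0.93, -0.7], -1]
    - [[0, 0, 0], [-0.57, 0.93, -0.7], -1]

```text
time: 8.12
tool_pos: [0.4376, 0.2744, 0.0465]
tcp_rot: [0.065, -3.14, 0.002]
wrist_force: [-1.0, -0.7, -0.5]
width: 1.001
```

Request:
move_arm:
  deltas:
    - [[0, 0, 0], [0, 0, -0.3], -1]
    - [[0, 0, 0], [0, 0, -0.4], -1]
    - [[0, 0, 0], [0, 0, -0.4], 0]
    - [[0, 0, 0], [0, 0, -0.4], 1]
    - [[0, 0, 0], [0, 0, -0.4], 1]
    - [[0, 0, 0], [0, 0, -0.4], 1]
    - [[0, 0, 0], [0, 0, -0.4], 1]
    - [[0, 0, 0], [0, 0, -0.4], 1]
    - [[0, 0, 0], [0, 0, -0.4], 1]

```text
time: 9.25
tool_pos: [0.4385, 0.276, 0.0086]
tcp_rot: [-0.067, 3.139, 0.001]
wrist_force: [-0.9, -0.1, 6.0]
width: 0.388
```

Request:
move_arm:
  deltas:
    - [[0, 0, 0], [0, 0, 0.4], 1]
    - [[0, 0, 0], [0, 0, 0.95], 1]
    - [[0, 0, 0], [0.5, -0.3, 0.95], 1]
    - [[0, 0, 0], [0.9, -0.6, 0.95], 1]
    - [[0, 0, 0], [1, -0.6, 0.95], 1]

```text
time: 9.88
tool_pos: [0.5396, 0.2139, 0.1029]
tcp_rot: [-0.062, 3.139, 0.0]
wrist_force: [-0.5, 1.0, 0.2]
width: 0.388
```

Request:
move_arm:
  deltas:
    - [[0, 0, 0], [0.04, -0.3, 0], 1]
    - [[0, 0, 0], [0.04, -0.6, 0], 1]
    - [[0, 0, 0], [0.04, -0.6, 0], 1]
    - [[0, 0, 0], [0.04, -0.6, 0], 1]

```text
time: 10.38
tool_pos: [0.5409, 0.1563, 0.1021]
tcp_rot: [0.067, -3.14, -0.001]
wrist_force: [0.3, -0.2, -0.3]
width: 0.389
```

```bash
python3 - <<'E'
from w import *
s=status.read_state(); print(s['time'],s['tool_pos'],s['tcp_rot'],s['width'],s['wrist_force'])
im,d,ci=grab('wrist'); np.savez('w4',im=im,d=d,**ci); cv2.imwrite('pics/w4.png',im[...,::-1])
X=cloud(d,ci);p=s['tool_pos']
T=X[(np.hypot(X[...,0]-p[0],X[...,1]-p[1])<.016)&(X[...,2]>.09)&(X[...,2]<.14)]
zt=np.median(T[:,2]);print(np.percentile(T[:,2],[2,25,50,75,98]))
print('ring',ring(X,p[:2],zt-.004,zt+.004,.018)); print('post',cyl(X,(.5434,.0836),.03,.008,.032,.049),circ(X,(.544,.0855),.03,.0565,.062))
print('wide',ring(X,(.5435,.0836),.025,.032,.028))
E
```

```text
10.375 [0.54091848 0.1562814  0.10212063] [ 6.69905069e-02 -3.14046245e+00 -9.08187811e-04] 0.38869491880928386 [ 0.31904098 -0.18088228 -0.34469545]
[0.09700149 0.11081846 0.11375577 0.11428743 0.11520269]
ring [(array([0.5384, 0.1563, 0.0175]), 242), (array([0.5385, 0.1563, 0.0102]), 109)]
post (array([0.5434, 0.0836]), 250) (130, array([0.5427, 0.0839, 0.058 ]), array([542.6,  84. ]), array([8.9, 8.1]), ((542.8585815429688, 83.9690170288086), 4.679500579833984))
wide [(array([0.5433, 0.083 , 0.0273]), 209), (array([0.5482, 0.0799, 0.0135]), 129)]
```

View pics/w4.png

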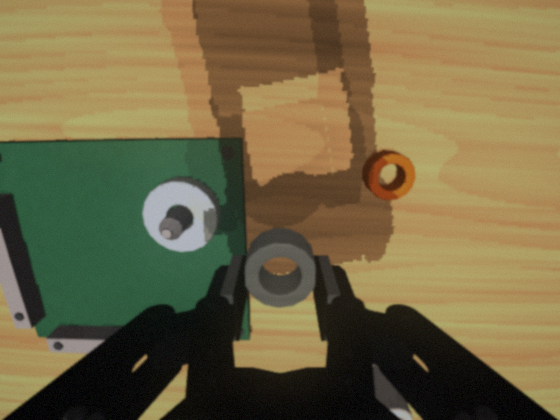

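The wrist view shows the wide collar flat on the plate around the post at (180,215), and the narrow one held level at (280,267).

Request:
move_arm:
  deltas:
    - [[0, 0, 0], [0.05, -0.4, 0], 1]
    - [[0, 0, 0], [0.05, -0.73, 0], 1]
    - [[0, 0, 0], [0.05, -0.73, 0], 1]
    - [[0, 0, 0], [0.05, -0.73, 0], 1]
    - [[0, 0, 0], [0.05, -0.73, 0], 1]
    - [[0, 0, 0], [0.05, -0.73, -0.15], 1]
    - [[0, 0, 0], [0.05, -0.73, -0.3], 1]
    - [[0, 0, 0], [0.05, -0.73, -0.4], 1]
    - [[0, 0, 0], [0.05, -0.73, -0.45], 1]
    - [[0, 0, 0], [0.05, -0.73, -0.45], 1]

```text
time: 11.68
tool_pos: [0.546, 0.0824, 0.0566]
tcp_rot: [0.067, -3.14, 0.0]
wrist_force: [-0.4, -0.2, -0.9]
width: 0.391
```

Request:
move_arm:
  deltas:
    - [[0, 0, 0], [0, 0, -0.1], 1]
    - [[0, 0, 0], [0, 0, -0.18], 1]
    - [[0, 0, 0], [0, 0, -0.2], 1]
    - [[0, 0, 0], [0, 0, -0.2], 1]
    - [[0, 0, 0], [0, 0, -0.2], 1]

```text
time: 12.3
tool_pos: [0.5467, 0.0825, 0.0375]
tcp_rot: [-0.067, 3.14, 0.0]
wrist_force: [-0.1, -0.5, -0.6]
width: 0.391
```

Request:
move_arm:
  deltas:
    - [[0, 0, 0], [0, 0, 0], 0]
    - [[0, 0, 0], [0, 0, 0], -1]
    - [[0, 0, 0], [0, 0, 0], -1]
    - [[0, 0, 0], [0, 0, 0], -1]
    - [[0, 0, 0], [0, 0, 0.5], -1]
    - [[0, 0, 0], [0, 0, 1], -1]
    - [[0, 0, 0], [-0.2, -0.4, 1], -1]
    - [[0, 0, 0], [-0.4, -0.8, 1], -1]
    - [[0, 0, 0], [-0.4, -0.8, 1], -1]

```text
time: 13.42
tool_pos: [0.505, 0.0007, 0.1373]
tcp_rot: [0.062, -3.14, 0.001]
wrist_force: [0.1, -0.3, 0.4]
width: 0.998
```

```bash
python3 - <<'E'
from w import *
s=status.read_state(); print(s['time'],s['tool_pos'],s['width'])
im,d,ci=grab('wrist'); np.savez('w5',im=im,d=d,**ci); X=cloud(d,ci); cv2.imwrite('pics/w5.png',im[...,::-1])
for r,e in((.0135,.003),(.023,.003)):
    m=(abs(np.hypot(X[...,0]-.5435,X[...,1]-.0836)-r)<e);print(m.sum(),np.nanpercentile(X[m][:,2],[5,25,50,75,95]))
print(ring(X,(.5435,.0836),.045,.052,.018))
E
```

```text
13.425 [0.50499234 0.00065298 0.13725579] 0.9984179822240502
643 [0.03359871 0.04768367 0.04860996 0.04913561 0.04991898]
722 [0.02780983 0.02845384 0.02891899 0.02934087 0.02994415]
[(array([0.5433, 0.0823, 0.0161]), 174)]
```

View pics/w5.png

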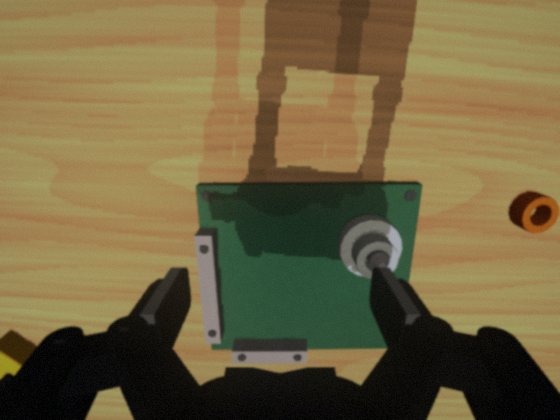

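Both collars are home: the tops are at about 0.029 and 0.049. The view shows the side stop at (208,285), the end stop at (270,350) and the collars at (372,248). Next I'll measure the stops from this frame.

```bash
python3 - <<'E'
from w import *
for n in('w5','w1'):
  f=np.load(n+'.npz');X=cloud(f['d'],f)
  m=(X[...,2]>.027)&(X[...,2]<.034)&(np.hypot(X[...,0]-.5435,X[...,1]-.0836)>.04)&(X[...,0]<.72)&(abs(X[...,1]-.03)<.13)
  k,l,st,_=cv2.connectedComponentsWithStats(m.astype(np.uint8))
  for i in range(1,k):
    if st[i,4]>150: 
      P=X[l==i]; r=cv2.minAreaRect((P[:,:2]*1000).astype(np.float32)); print(n,st[i],np.round(r[0],1),np.round(r[1],1),round(r[2],2)); print(cv2.boxPoints(r).round(1).tolist())
E
```

```text
w5 [ 195  234   27  110 1876] [593.1 -61.6] [116.5  15.8] 2.46
[[534.5, -56.20000076293945], [535.2000122070312, -72.0], [651.5999755859375, -67.0], [650.9000244140625, -51.20000076293945]]
w5 [ 232  348   75   15 1058] [664.9  -3.4] [16.5 74.5] 2.72
[[654.9000244140625, 33.400001525878906], [658.4000244140625, -41.0], [674.9000244140625, -40.29999923706055], [671.2999877929688, 34.20000076293945]]
w1 [  0 232  18  14 211] [663.8  24.8] [15.8 20.6] 2.73
[[655.4000244140625, 34.79999923706055], [656.4000244140625, 14.199999809265137], [672.2000122070312, 14.899999618530273], [671.2999877929688, 35.5]]
```

Request:
move_arm:
  deltas:
    - [[0, 0, 0], [-0.1, -0.5, 0.4], -1]
    - [[0, 0, 0], [-0.1, -1, 0.6], -1]
    - [[0, 0, 0], [-0.1, -1, 0.6], -1]

```text
time: 13.85
tool_pos: [0.4988, -0.1, 0.2]
tcp_rot: [-0.062, 3.136, -0.003]
wrist_force: [0.5, 0.7, 0.2]
width: 1.0
```

Request:
move_arm:
  deltas:
    - [[0, 0, 0], [0, -0.5, 0], -1]
    - [[0, 0, 0], [0, -1, 0], -1]
    - [[0, 0, 0], [0, -1, 0], -1]
    - [[0, 0, 0], [0, -1, 0], -1]

```text
time: 14.35
tool_pos: [0.4964, -0.1961, 0.1963]
tcp_rot: [0.067, -3.14, -0.003]
wrist_force: [-0.1, 0.4, 0.2]
width: 1.002
```

```bash
python3 - <<'E'
from w import *
s=status.read_state(); print(s['time'],s['tool_pos'],s['tcp_rot'],s['width'],s['q'])
im,d,ci=grab('wrist'); np.savez('w6',im=im,d=d,**ci); X=cloud(d,ci); cv2.imwrite('pics/w6.png',im[...,::-1])
P=X[(X[...,2]>.047)&(X[...,2]<.056)&(np.hypot(X[...,0]-.515,X[...,1]+.3)<.06)]
r=cv2.minAreaRect((P[:,:2]*1000).astype(np.float32));print(len(P),np.median(P[:,2]),r,cv2.boxPoints(r).round(1).tolist(),P.mean(0))
E
```

```text
14.35 [ 0.49641896 -0.19607547  0.19634089] [ 6.74464175e-02 -3.13958829e+00 -2.70997460e-03] 1.001971190919963 [-4.23497105e-01  2.32998939e-02  1.94335923e+00  1.09098283e-03
  1.17683093e+00 -2.03767169e+00]
3082 0.0505800320409618 ((514.42822265625, -301.5463562011719), (50.64976119995117, 65.58218383789062), 86.25830078125) [[480.1000061035156, -324.70001220703125], [545.5, -329.0], [548.7999877929688, -278.3999938964844], [483.3999938964844, -274.1000061035156]] [ 0.5153878  -0.30120505  0.05054984]
```

View pics/w6.png

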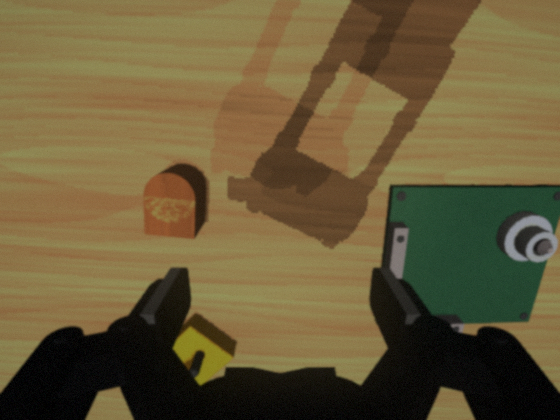

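The wrist view shows the heel top at (170,205), rounded end towards -x and flat front towards +x. Its origin is at about (0.527,-0.302), yaw -0.065. The jig's yaw is about 0.0465 and the seat is at about (0.6385,-0.027).

Request:
move_arm:
  deltas:
    - [[0, 0, -0.035], [0.15, -0.5, -0.1], -1]
    - [[0, 0, -0.069], [0.31, -1, -0.3], -1]
    - [[0, 0, -0.069], [0.31, -1, -0.7], -1]
    - [[0, 0, -0.069], [0.31, -1, -0.7], -1]
    - [[0, 0, -0.069], [0.31, -1, -0.7], -1]
  grip_force: 60

```text
time: 15.02
tool_pos: [0.5279, -0.2962, 0.128]
tcp_rot: [0.1, 3.14, 0.0]
wrist_force: [1.0, -0.3, 0.6]
width: 1.003
```

```bash
python3 - <<'E'
from w import *
s=status.read_state(); print(s['time'],s['tool_pos'],s['tcp_rot'])
im,d,ci=grab('wrist'); X=cloud(d,ci)
P=X[(X[...,2]>.046)&(X[...,2]<.056)&(np.hypot(X[...,0]-.515,X[...,1]+.302)<.05)]
r=cv2.minAreaRect((P[:,:2]*1000).astype(np.float32));print(len(P),np.median(P[:,2]),r,cv2.boxPoints(r).round(1).tolist())
E
```

```text
15.025 [ 0.52789895 -0.29620266  0.1279871 ] [1.00451015e-01 3.13979582e+00 3.10588316e-04]
5374 0.0506796823108033 ((514.4448852539062, -302.2891540527344), (50.15787124633789, 65.43071746826172), 86.33638000488281) [[480.20001220703125, -325.20001220703125], [545.5, -329.3999938964844], [548.7000122070312, -279.3999938964844], [483.3999938964844, -275.20001220703125]]
```

Request:
move_arm:
  deltas:
    - [[0, 0, 0], [0, -0.06, -0.4], -1]
    - [[0, 0, 0], [0, -0.06, -0.8], -1]
    - [[0, 0, 0], [0, -0.06, -1], -1]
    - [[0, 0, 0], [0, -0.06, -1], -1]
    - [[0, 0, 0], [0, -0.06, -1], 0]
    - [[0, 0, 0], [0, -0.06, -1], 0.5]
    - [[0, 0, 0], [0, -0.06, -1], 1]
    - [[0, 0, 0], [0, -0.06, -1], 1]
    - [[0, 0, 0], [0, -0.06, -1], 1]
    - [[0, 0, 0], [0, -0.06, -1], 1]
    - [[0, 0, 0], [0, -0.06, -1], 1]

```text
time: 16.45
tool_pos: [0.5292, -0.3047, 0.0297]
tcp_rot: [0.103, 3.136, -0.003]
wrist_force: [0.9, 1.4, 5.7]
width: 0.569
```

Request:
move_arm:
  deltas:
    - [[0, 0, 0], [0, 0, 0.3], 1]
    - [[0, 0, 0], [0, 0, 0.6], 1]
    - [[0, 0, 0.035], [0.2, 0.4, 0.6], 1]
    - [[0, 0, 0.071], [0.4, 0.9, 0.6], 1]
    - [[0, 0, 0.071], [0.4, 0.9, 0.6], 1]

```text
time: 17.08
tool_pos: [0.5682, -0.2105, 0.0875]
tcp_rot: [-0.078, 3.14, 0.001]
wrist_force: [-0.6, -0.2, -0.5]
width: 0.572
```

Request:
move_arm:
  deltas:
    - [[0, 0, 0], [0.3, 0.5, 0], 1]
    - [[0, 0, 0], [0.6, 1, 0], 1]
    - [[0, 0, 0], [0.6, 1, 0], 1]

```text
time: 17.45
tool_pos: [0.6291, -0.111, 0.0875]
tcp_rot: [-0.078, 3.139, 0.0]
wrist_force: [-0.5, -0.3, -0.6]
width: 0.566
```

Request:
move_arm:
  deltas:
    - [[0, 0, 0], [0, 0.5, 0], 1]
    - [[0, 0, 0], [0, 0.98, 0], 1]
    - [[0, 0, 0], [0, 0.98, 0], 1]
    - [[0, 0, 0], [0, 0.98, 0], 1]
    - [[0, 0, 0], [0, 0.98, 0], 1]

```text
time: 18.08
tool_pos: [0.6272, -0.0173, 0.0873]
tcp_rot: [0.069, -3.141, 0.001]
wrist_force: [0.6, -0.4, -1.5]
width: 0.57
```

```bash
python3 - <<'E'
from w import *
s=status.read_state(); print(s['time'],s['tool_pos'],s['tcp_rot'],s['width'],s['wrist_force'],s['q'])
im,d,ci=grab('wrist'); np.savez('w7',im=im,d=d,**ci); X=cloud(d,ci); cv2.imwrite('pics/w7.png',im[...,::-1])
p=s['tool_pos']
P=X[(X[...,2]>.1)&(X[...,2]<.122)&(np.hypot(X[...,0]-p[0]+.012,X[...,1]-p[1])<.05)]
r=cv2.minAreaRect((P[:,:2]*1000).astype(np.float32));print(len(P),np.median(P[:,2]),r,cv2.boxPoints(r).round(1).tolist())
for c in((.0135),(.023)):
    m=(abs(np.hypot(X[...,0]-.5435,X[...,1]-.0836)-c)<.003);print(m.sum(),np.nanmedian(X[m][:,2]))
E
```

```text
18.075 [ 0.62723816 -0.01725113  0.08725951] [ 6.93204830e-02 -3.14071514e+00  7.93083342e-04] 0.5700439246541719 [ 0.56950936 -0.42477099 -1.47969412] [-6.69051949e-02  2.98800343e-01  1.84081065e+00 -6.08740385e-04
  1.00204894e+00 -1.68150961e+00]
16225 0.1083997017155157 ((618.6278686523438, -19.041717529296875), (72.24835205078125, 66.39323425292969), 32.51681137084961) [[570.2999877929688, -10.5], [606.0, -66.5], [666.9000244140625, -27.600000381469727], [631.2000122070312, 28.399999618530273]]
1513 0.04872300954771115
1598 0.028785214250704322
```

View pics/w7.png

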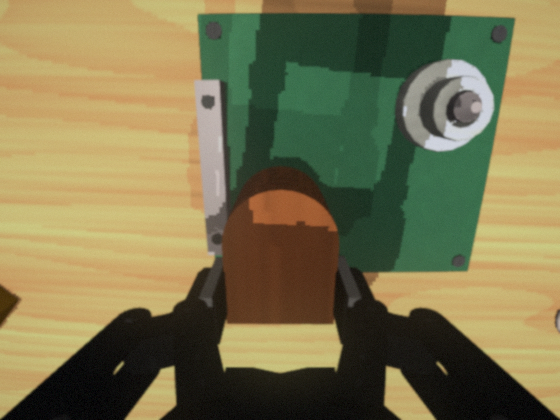

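The view shows the heel held upright over the plate at (280,250), with the side stop at (210,165) still clear of it and both collars in place. I'll lower it now.

Request:
move_arm:
  deltas:
    - [[0, 0, 0.002], [0, 0, -0.2], 1]
    - [[0, 0, 0.002], [0, 0, -0.35], 1]
    - [[0, 0, 0.002], [0, 0, -0.43], 1]
    - [[0, 0, 0.002], [0, 0, -0.43], 1]
    - [[0, 0, 0.002], [0, 0, -0.44], 1]
    - [[0, 0, 0.002], [0, 0, -0.44], 1]

```text
time: 18.88
tool_pos: [0.6274, -0.0154, 0.0432]
tcp_rot: [-0.077, 3.141, 0.0]
wrist_force: [-0.2, 0.2, -0.8]
width: 0.569
```

Request:
move_arm:
  deltas:
    - [[0, 0, 0], [0, 0, -0.01], 1]
    - [[0, 0, 0], [0, 0, -0.01], 1]
    - [[0, 0, 0], [0, 0, -0.01], 1]

```text
time: 19.25
tool_pos: [0.6274, -0.0155, 0.0424]
tcp_rot: [-0.077, 3.14, -0.0]
wrist_force: [-0.1, -0.6, -1.1]
width: 0.572
```

Request:
move_arm:
  deltas:
    - [[0, 0, 0], [0, 0, -0.01], 1]
    - [[0, 0, 0], [0, 0, -0.01], 1]
    - [[0, 0, 0], [0, 0, -0.01], 1]

```text
time: 19.62
tool_pos: [0.6275, -0.0155, 0.0417]
tcp_rot: [-0.077, 3.14, -0.0]
wrist_force: [-1.9, 0.3, 2.9]
width: 0.568
```

Request:
move_arm:
  deltas:
    - [[0, 0, 0], [0, 0, 0.006], 1]
    - [[0, 0, 0], [0, 0, 0.006], 1]
    - [[0, 0, 0], [0, -0.03, 0.006], 1]
    - [[0, 0, 0], [0, -0.06, 0.006], 1]
    - [[0, 0, 0], [0, -0.08, 0.006], 1]
    - [[0, 0, 0], [0, -0.09, 0.006], 1]
    - [[0, 0, 0], [0, -0.09, 0.006], 1]

```text
time: 20.5
tool_pos: [0.6273, -0.0247, 0.0418]
tcp_rot: [0.077, -3.14, 0.0]
wrist_force: [0.2, -0.7, -0.9]
width: 0.574
```

Request:
move_arm:
  deltas:
    - [[0, 0, 0], [0.03, 0, 0], 1]
    - [[0, 0, 0], [0.06, 0, 0], 1]
    - [[0, 0, 0], [0.08, 0.0, 0], 1]
    - [[0, 0, 0], [0.09, 0.0, 0], 1]
    - [[0, 0, 0], [0.09, 0.0, 0], 1]

```text
time: 21.12
tool_pos: [0.6364, -0.0245, 0.0418]
tcp_rot: [0.077, -3.141, 0.0]
wrist_force: [-0.8, 0.1, -0.7]
width: 0.568
```

Request:
move_arm:
  deltas:
    - [[0, 0, 0], [0.01, 0, 0], 1]
    - [[0, 0, 0], [0.02, 0, 0], 1]
    - [[0, 0, 0], [0.03, 0, 0], 1]
    - [[0, 0, 0], [0.03, 0, 0], 1]

```text
time: 21.62
tool_pos: [0.6395, -0.0245, 0.0419]
tcp_rot: [-0.077, 3.141, -0.0]
wrist_force: [-0.4, -0.4, -0.3]
width: 0.569
```

Request:
move_arm:
  deltas:
    - [[0, 0, 0], [0.01, 0, 0], 1]
    - [[0, 0, 0], [0.01, 0, 0], 1]
    - [[0, 0, 0], [0.01, 0, 0], 1]

```text
time: 22.0
tool_pos: [0.6403, -0.0245, 0.0418]
tcp_rot: [0.077, -3.141, 0.0]
wrist_force: [-0.5, 0.3, -0.0]
width: 0.569
```

Request:
move_arm:
  deltas:
    - [[0, 0, 0], [0.01, 0, 0], 1]
    - [[0, 0, 0], [0.01, 0, 0], 1]
    - [[0, 0, 0], [0.01, 0, 0], 1]

```text
time: 22.38
tool_pos: [0.6409, -0.0245, 0.0417]
tcp_rot: [0.077, -3.14, -0.0]
wrist_force: [-1.8, -0.6, 0.8]
width: 0.572
```

Request:
move_arm:
  deltas:
    - [[0, 0, 0], [0.01, 0, 0], 1]
    - [[0, 0, 0], [0.01, 0, 0], 1]
    - [[0, 0, 0], [0.01, 0, 0], 1]

```text
time: 22.75
tool_pos: [0.641, -0.0245, 0.0418]
tcp_rot: [0.077, -3.138, -0.0]
wrist_force: [-5.5, -0.6, 3.4]
width: 0.568
```

Request:
move_arm:
  deltas:
    - [[0, 0, 0], [-0.01, 0, 0], 1]
    - [[0, 0, 0], [-0.01, -0.01, 0], 1]
    - [[0, 0, 0], [-0.01, -0.02, 0], 1]
    - [[0, 0, 0], [-0.01, -0.03, 0], 1]
    - [[0, 0, 0], [-0.01, -0.03, 0], 1]

```text
time: 23.38
tool_pos: [0.6411, -0.0272, 0.0417]
tcp_rot: [0.077, -3.14, -0.001]
wrist_force: [-3.7, 2.4, 1.5]
width: 0.57
```

Request:
move_arm:
  deltas:
    - [[0, 0, 0], [0, -0.01, 0], 1]
    - [[0, 0, 0], [0, -0.01, 0], 1]
    - [[0, 0, 0], [0, -0.01, 0], 1]

```text
time: 23.75
tool_pos: [0.6411, -0.0276, 0.0418]
tcp_rot: [0.077, -3.14, -0.002]
wrist_force: [-4.3, 5.0, 1.5]
width: 0.568
```

Request:
move_arm:
  deltas:
    - [[0, 0, 0], [0, -0.01, 0], 1]
    - [[0, 0, 0], [0, -0.01, 0], 1]
    - [[0, 0, 0], [0, -0.01, 0], 1]

```text
time: 24.12
tool_pos: [0.6411, -0.0277, 0.0418]
tcp_rot: [0.076, -3.14, -0.004]
wrist_force: [-4.1, 7.9, 2.4]
width: 0.57
```

Request:
move_arm:
  deltas:
    - [[0, 0, 0], [0, -0.01, 0.003], 1]
    - [[0, 0, 0], [0, -0.015, 0.003], 1]
    - [[0, 0, 0], [0, -0.015, 0.003], 1]
    - [[0, 0, 0], [0, -0.015, 0.003], 1]

```text
time: 24.62
tool_pos: [0.6411, -0.0277, 0.0419]
tcp_rot: [0.076, -3.14, -0.007]
wrist_force: [-3.1, 13.3, 0.9]
width: 0.571
```

Request:
move_arm:
  deltas:
    - [[0, 0, 0], [0.01, 0, 0], 1]
    - [[0, 0, 0], [0.02, 0, 0], 1]
    - [[0, 0, 0], [0.02, 0, 0], 1]
    - [[0, 0, 0], [0.02, 0, 0], 1]

```text
time: 25.12
tool_pos: [0.6412, -0.0278, 0.0418]
tcp_rot: [0.076, -3.136, -0.008]
wrist_force: [-8.5, 12.1, 5.8]
width: 0.568
```

```bash
python3 - <<'E'
from w import *
s=status.read_state(); print(s['time'],s['tool_pos'],s['tcp_rot'],s['width'],s['wrist_force'],s['torque'])
im,d,ci=grab('wrist'); np.savez('w8',im=im,d=d,**ci); X=cloud(d,ci); cv2.imwrite('pics/w8.png',im[...,::-1])
p=s['tool_pos']
P=X[(X[...,2]>.055)&(X[...,2]<.07)&(X[...,0]<.625)&(np.hypot(X[...,0]-.62,X[...,1]-p[1])<.06)]
n=np.linalg.svd(P-P.mean(0),full_matrices=False)[2][2];print(len(P),np.median(P[:,2]),'normal',n)
for c in((.0135),(.023)):
    m=(abs(np.hypot(X[...,0]-.5435,X[...,1]-.0836)-c)<.003);print(m.sum(),np.nanmedian(X[m][:,2]))
E
```

```text
25.125 [ 0.64116671 -0.02776482  0.04184647] [ 0.07589184 -3.13594924 -0.00756356] 0.5684992782589814 [-8.45029262 12.09815237  5.77425543] [2.09750374 1.36401279 0.17152569]
7194 0.06310745663465075 normal [-0.03487034 -0.00734441  0.99936486]
1439 0.04872571111649287
2528 0.028846274152315627
```

View pics/w8.png

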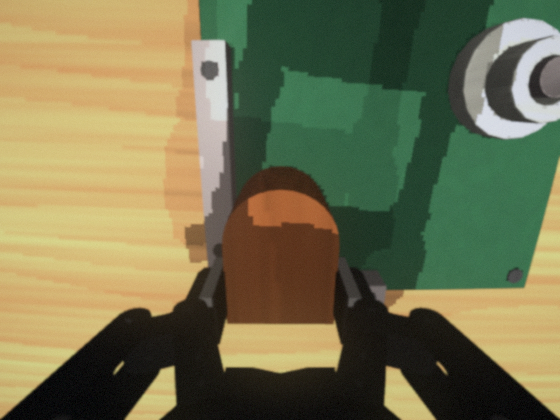

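The view shows the heel in the corner, its side on the side stop at (225,250), with the collars still home. I'll check the heel's tilt against the earlier free-held view.

```bash
python3 - <<'E'
from w import *
for n,z,tx,ty in(('w7',.1084,.6272,-.0173),('w8',.063,.6411,-.0278),('w6',.0505,.5272,-.3024)):
  f=np.load(n+'.npz');X=cloud(f['d'],f)
  m=(abs(X[...,2]-z)<.006)&(abs(X[...,1]-ty)<.02)&(X[...,0]>tx-.04)&(X[...,0]<tx+.015)
  P=X[m]
  A=np.c_[P[:,:2]-[tx,ty],np.ones(len(P))];w=np.ones(len(P),bool)
  for _ in range(4):
    c=np.linalg.lstsq(A[w],P[w,2],rcond=None)[0];w=abs(A@c-P[:,2])<.0012
  print(n,len(P),w.sum(),'slope',c.round(4))
  for a in(-.035,-.02,-.005,.01):
    q=P[abs(P[:,0]-tx-a)<.003];print(a,len(q),np.median(q[:,2]).round(4))
E
```

```text
w7 10299 9986 slope [-0.001   0.0028  0.1084]
-0.035 1325 0.1084
-0.02 1188 0.1084
-0.005 1063 0.1084
0.01 945 0.1084
w8 10326 10001 slope [-0.0059  0.0066  0.063 ]
-0.035 1311 0.0632
-0.02 1184 0.0631
-0.005 1072 0.063
0.01 945 0.0629
w6 2199 2034 slope [ 0.0008 -0.0009  0.0506]
-0.035 256 0.0506
-0.02 236 0.0507
-0.005 229 0.0507
0.01 227 0.0506
```

Request:
move_arm:
  deltas:
    - [[0, 0, 0], [0.01, 0, 0.004], 1]
    - [[0, 0, 0], [0.02, 0, 0.006], 1]
    - [[0, 0, 0], [0.022, 0, 0.006], 1]
    - [[0, 0, 0], [0.022, 0, 0.006], 1]
    - [[0, 0, 0], [0.022, 0, 0.006], 1]

```text
time: 25.8
tool_pos: [0.6413, -0.0278, 0.0419]
tcp_rot: [0.076, -3.132, -0.008]
wrist_force: [-12.7, 11.5, 7.2]
width: 0.573
```

Request:
move_arm:
  deltas:
    - [[0, 0, 0], [0, 0, 0.008], 1]
    - [[0, 0, 0], [0.01, 0, 0.01], 1]
    - [[0, 0, 0], [0.015, 0, 0.01], 1]
    - [[0, 0, 0], [0.015, 0, 0.01], 1]
    - [[0, 0, 0], [0.015, 0, 0.01], 1]

```text
time: 26.42
tool_pos: [0.6414, -0.0278, 0.042]
tcp_rot: [0.076, -3.129, -0.008]
wrist_force: [-13.9, 11.5, 6.6]
width: 0.569
```

```bash
python3 - <<'E'
from w import *
s=status.read_state(); print(s['time'],s['tool_pos'],s['tcp_rot'],s['wrist_force'],np.abs(s['joint_vel']).max())
im,d,ci=grab('wrist'); X=cloud(d,ci);tx,ty=.6411,-.0278
m=(abs(X[...,2]-.063)<.006)&(abs(X[...,1]-ty)<.02)&(X[...,0]>tx-.04)&(X[...,0]<tx+.015);P=X[m]
A=np.c_[P[:,:2]-[tx,ty],np.ones(len(P))];w=np.ones(len(P),bool)
for _ in range(4):
    c=np.linalg.lstsq(A[w],P[w,2],rcond=None)[0];w=abs(A@c-P[:,2])<.0012
print(c.round(4))
# front edge of heel top, in jig axes, and heel side yaw
T=X[(abs(X[...,2]-.063)<.004)&(abs(X[...,1]-ty)<.018)&(X[...,0]>tx-.02)&(X[...,0]<tx+.04)]
fr=[T[abs(T[:,1]-y)<.002][:,0].max() for y in np.linspace(ty-.015,ty+.015,9)];print('front x',np.round(fr,4),'yaw',-np.polyfit(np.linspace(-.015,.015,9),fr,1)[0])
for r in((.0135),(.023)):
    m=(abs(np.hypot(X[...,0]-.5435,X[...,1]-.0836)-r)<.003);print(m.sum(),np.nanmedian(X[m][:,2]))
E
```

```text
26.425 [ 0.64139787 -0.02775641  0.04202213] [ 0.07592385 -3.1286812  -0.0082031 ] [-13.85483931  11.53261228   6.57970442] 0.0012405201835507173
[-0.0148  0.0081  0.0631]
front x [0.6604 0.66   0.66   0.6596 0.6594 0.6593 0.6586 0.6592 0.6586] yaw 0.05624182977364749
1459 0.0486998028878436
2513 0.028860923325507642
```

```bash
python3 -c "
from h import *
print(order.finish_job()); s=status.read_state(); print(s['time'],s['wrist_force'],s['width'])"
```

```text
the job is handed in; nothing more can be done
None
the job is handed in; nothing more can be done
```

I put the wide collar on the post, then the narrow one on top of it. I then pressed the heel into the corner of both stops and handed the job in at about 26.5 s, still gripping it. `finish_job` gives no verdict.

**Collars:** The last camera check put the top of the wide collar at 28.9 mm and the narrow one at 48.7 mm. Fully home would be 28 and 48 mm, so both agree within 1 mm.

**Heel:** It is on the plate, its top at 63 mm against about 62 mm expected. It tilts about 0.017 rad (limit 0.04).
- **Parallel to the stops:** its front face reads within about 0.01 rad of the jig, but that measurement is noisy.
- **Position:** the front face is within about 1 mm of the measured end-stop face.

**Forces:** The wrist force was about 14 N against the end stop and 11.5 N against the side stop, with the arm at rest.
- **Not fully checked:** these readings include friction, so the true force on each stop could not be read directly. From the order of loading I estimate at least 3 N on the end stop and more on the side stop.
- **Unexplained:** about 6.6 N upward on the tool remained even after I raised it slightly. This is friction on the stops, bearing on the plate, or both.

The spool, weight, hammer and look-alikes were never approached closely, and I did not re-measure them at the end.

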